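# Walk the mould block round to the fence

### The arm

A 7-joint arm with a two-finger parallel gripper is mounted at the origin on the work surface. World frame = base frame: x ahead of the robot, y to its left, z up, the work surface at z = 0. Lengths are in m, angles in rad, forces in N, time in s.
With the tool pointing down it reaches from about 0.4 to 0.875 m from the base axis. Payload 19.3 kg.
Tool frame: the origin (TCP) lies midway between the tips of the shut fingers; the grasp point (between the pads) lies bot.tcp_to_grasp behind it (bot.tcp_to_grasp is the distance from the TCP to the grasp point, in m); z points along the fingers, y is the line along which they close (so a half turn about z gives the same grasp; the last joint's range is limited). The gripper opens to 85 mm and grips with 20 to 120 N. Pads are 22 mm wide; open, the fingers measure 114 mm over their backs; the gripper's body (76 mm by 85 mm) begins 54 mm behind the grasp point. The pads swing forward as they close: fully open they stand 13 mm farther back than shut.
Start: joints at [-1.392, 0.521, -0.036, 1.599, 0.021, 1.021, -0.113], TCP at [0.154, 0.606, 0.231] pointing down, gripper open.
Joint ranges: [-2.91, 2.91], [-0.3, 2.13], [-1.5, 1.42], [0.17, 2.43], [-1.26, 4.41], [0.16, 1.93], [-2.52, 2.52]. Speed limits (rad/s): [1.89, 1.89, 2.39, 2.39, 3.01, 3.01, 3.01].

### API

Orientations are given as [roll, pitch, yaw] about the fixed x, y, z axes, in that order (R = Rz(yaw) Ry(pitch) Rx(roll)).
In Python, from workcell import observe, imaging, bot gives the robot as it stands.
- The arm moves only by the tool send_rows, never from a script. Its argument "plan" is text: rows parted by semicolons, each of 7 numbers parted by spaces: the shift along the tool's x, y, z in m, then the turn, a rotation vector about the tool's x, y, z in degrees, then the finger opening in m, from 0 to 0.0854. In form: dx dy dz rx ry rz claw; .... A call has 1 to 10 rows; each row is the pose to reach, as a shift and turn from the pose commanded when the call began, along the tool's axes at that moment; what a row does not reach only later rows make up. A row lasts 1/12 s, in which the tool goes at most 41.7 mm and 7.16 degrees, less where a joint would pass 70% of its speed; a pose out of reach is approached as far as the arm can. A call with a gripper value outside its range is refused whole. The fingers move at their own pace and stop on an object; "grip_force" is the grip in N (left out, the last holds). Time passes only in rows, so rows that repeat a pose let the fingers close. It gives the time, the measured TCP pose, the force, the opening and the grip force at its end, in the units of the state.
- observe(): the state, without advancing time (a new reading comes with each control period).
- imaging.grab_frame(name): name is "scene" or "top"; returns a dict with "color" (420x560x3 uint8, red, green, blue), "fx", "fy", "cx", "cy" (pixels), "dist_coeffs" ([k1, k2, p1, p2, k3] as OpenCV has them; the pictures are not rectified), "eye" and "orientation" of the camera in the world. Camera axes: x right, y down, z forward; pixel columns grow to the right and rows downward; lengths in m; the calibration is good to about 2 mm. A picture is of the moment at which its call begins. There is no depth.
- bot.job_done(): hands the job in; it is judged then, once.
The state is a dict: "clock": time; "qpos": joint angles; "qd": joint speeds; "joint_efforts": joint torques, N m; "position": TCP position; "tool_rot": TCP orientation; "force": force on the tool from outside, world axes, zero at the start; "moment": the same for the moment, N m; "grip_width": finger opening in m; "finger_force": force on a finger pad.
Only numpy, scipy, OpenCV 4.12 (cv2) and the standard library are available. Lean on these libraries where they do the work, as an engineer would, in place of code of your own. Each camera call takes 0.05 s, during which the arm holds its last target. There are 200 camera calls.

### The job

Walk the heavy aluminium mould block round on the table, pushing it with the fingertips, until one of its long sides (either will do) lies flat against the upright face of the fence, with no part of that side reaching past an end of the fence. Only push it: do not lift or tip it, and leave the other things on the table where they are.

Things in the scene. Friction and masses are not known exactly. Their poses are not given: they have to be found in the camera images.
- block: The mould half: a plain aluminium block 100 mm wide (its x axis), 150 mm long (its y axis) and 40 mm high, about 1.6 kg, lying flat on the table and sliding with dry friction (it takes roughly 5 to 20 N to push, a little more to start; it stops when the push stops). On its top are two dark U-shaped cavities and four brass bushes; all four sides are flat. Looks the same after half a turn. Origin at the centre of its underside, z up.
- fence: The fence: a fixed aluminium angle 240 mm long (its y axis), bolted to the table beyond the block as seen from the robot. Its upright leg is 45 mm high and its flat face looks towards the robot's side (-x of the fence); its 60 mm foot with two black hand knobs (33 mm high) lies behind the face, on the far side. Origin on the face, midway along it, at table height; its x axis points away from the robot's side, square to the face.
- fence_face (a point): Middle of the fence's upright face, at table height; same axes as the fence (x square to the face and away from the robot's side, y along the face). When the block is home its centre is 50 mm to the -x side of this point's y axis.
- guide_pin: Bystander: a loose steel mould guide pin standing upright on its collar, 16 mm in diameter, 58 mm tall, collar 26 mm wide. Origin at the centre of its underside.
- screw_jar: Bystander: a glass jar with a steel lid, 56 mm in diameter, 65 mm tall. Origin at the centre of its underside.
- hammer: Bystander: a hammer with a wooden handle and a white plastic head, 240 mm long, lying on the table. Origin near the middle of its underside, x along the handle towards the head.
- headband_white: Bystander: a white face-shield headband (a U about 130 mm square, 20 mm high) standing on its edge. Origin inside the U at table height.
- headband_lime: Bystander: a lime-green face-shield headband of the same shape and stance. Origin inside the U at table height.
- glasses: Bystander: black-rimmed spectacles, 130 by 135 mm, 40 mm high, open on the table. Origin amid them at table height.
- screwdriver: Bystander: a screwdriver with a black handle, 180 mm long, lying on the table behind the fence. Origin near the middle of its underside, x along it towards the tip.

How it is judged:
By the outcome, as a careful person would: the job done as asked, in the order asked, and still so for the second after the job is handed in, with the robot touching nothing.
It also fails if it takes over 64 s, if anything falls off the work surface, if the arm or the gripper's body presses on something with over 40 N, if the wrist force passes 120 N, or if a joint passes its speed limit or range.

## Working session

There is one attempt and no reset: what is moved stays moved. The work goes in short steps, Python scripts to look and compute and a tool call to move; the robot and the scene stay as the last step left them, time stands still between calls to the robot, and variables do not carry over. Pictures are saved under pics/ and viewed, at most 10 in all, crops included, and the job is handed in when it is done.

Besides the shell and the picture viewer there is one more tool, called after "Request:" as a command line: name --argument value ..., lists and objects as JSON in quotes. send_rows: Moves the arm, as the interface text tells. Its arguments: {"type":"object","properties":{"plan":{"type":"string"},"grip_force":{"type":"number"}},"required":["plan"]}

```bash
ls; mkdir -p pics; python3 - <<'E'
from workcell import observe, imaging, bot
import cv2
s=observe(); print({k:s[k] for k in('clock','position','tool_rot','force','grip_width')}, bot.tcp_to_grasp)
for n in('scene','top'):
    f=imaging.grab_frame(n); cv2.imwrite(f'pics/{n}0.png',f['color'][...,::-1])
    print(n,{k:v for k,v in f.items() if k!='color'})
E
```

```text
pics
{'clock': 0.0, 'position': array([0.15386601, 0.60541635, 0.23070835]), 'tool_rot': array([-3.14043400e+00,  1.04209699e-04,  2.89278159e+00]), 'force': array([-0.64627241, -0.52914978, -0.4583858 ]), 'grip_width': 0.08519453843566059} 0.0187
scene {'fx': 472.4333278536673, 'fy': 472.4333278536673, 'cx': 278.5006194228981, 'cy': 208.9731522258675, 'dist_coeffs': array([-0.10890685,  0.        ,  0.        ,  0.        ,  0.        ]), 'eye': array([1.04504358, 0.65231886, 0.80105873]), 'orientation': array([-2.30089978,  0.00409933,  2.50110232])}
top {'fx': 501.76471627274526, 'fy': 501.76471627274526, 'cx': 285.24210593409975, 'cy': 209.8238221506794, 'dist_coeffs': array([-0.18923757,  0.        ,  0.        ,  0.        ,  0.        ]), 'eye': array([ 0.46959857, -0.00653174,  1.50896011]), 'orientation': array([-3.08593533, -0.00551381, -1.55907533])}
```

View pics/top0.png

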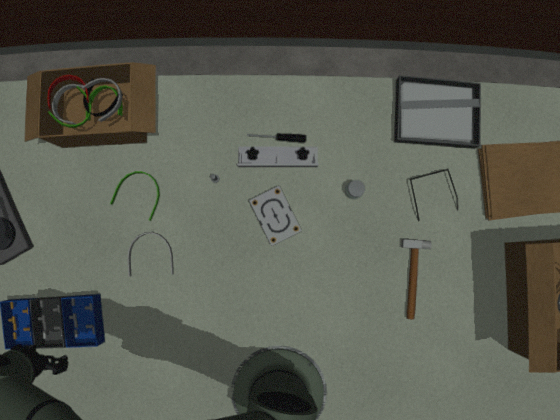

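View pics/scene0.png

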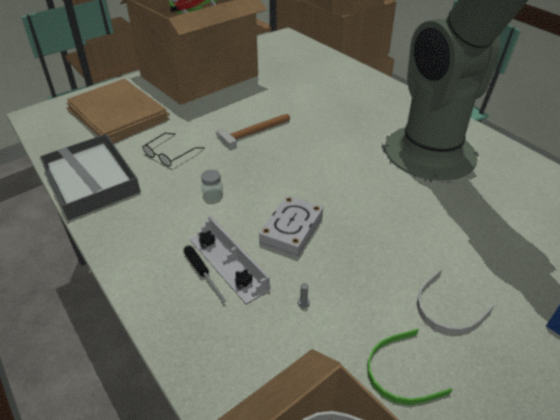

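The top view shows the block at about (275,214), its long axis running from upper left to lower right. The fence face is at row ~166, columns 237–318, with the pin at (214,177) and the jar at (353,188). Next I'll measure them.

```bash
cat > h.py <<'E'
import numpy as np, cv2
from scipy.spatial.transform import Rotation as R
from workcell import observe, imaging, bot
def cam(f): return np.array([[f['fx'],0,f['cx']],[0,f['fy'],f['cy']],[0,0,1]])
def world(f,px,z):
    p=cv2.undistortPoints(np.array(px,float).reshape(-1,1,2),cam(f),f['dist_coeffs'])[:,0]
    d=R.from_euler('xyz',f['orientation']).apply(np.c_[p,np.ones(len(p))])
    return f['eye']+d*((z-f['eye'][2])/d[:,2])[:,None]
def pix(f,P):
    r=R.from_euler('xyz',f['orientation']).inv()
    return cv2.projectPoints(r.apply(np.array(P,float)-f['eye']),np.zeros(3),np.zeros(3),cam(f),f['dist_coeffs'])[0][:,0]
E
python3 - <<'E'
from h import *
f=imaging.grab_frame('top'); g=f['color']
c=g[130:255,190:380]; cv2.imwrite('pics/crop0.png',cv2.resize(c,None,fx=4,fy=4,interpolation=cv2.INTER_CUBIC)[...,::-1])
E
```

```text
(no output)
```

View pics/crop0.png

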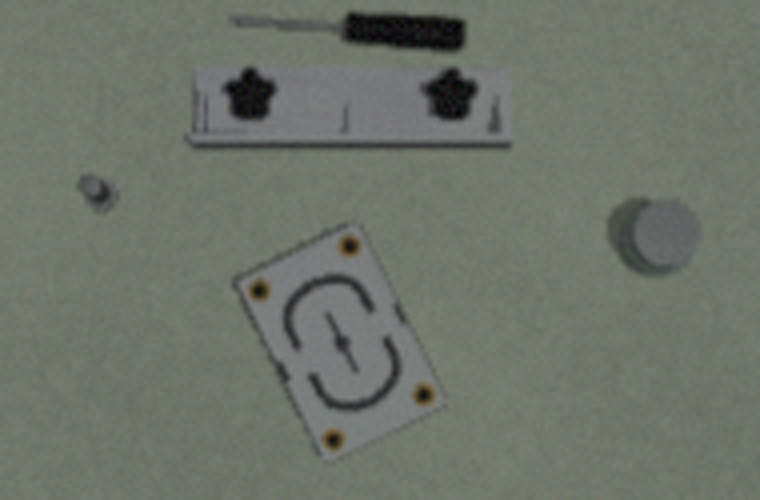

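```bash
cat >> h.py <<'E'
def block(f,z=.04,roi=(150,270,190,380)):
    "pose from brass bushes"
    hsv=cv2.cvtColor(f['color'],cv2.COLOR_RGB2HSV)
    m=((hsv[...,0]>8)&(hsv[...,0]<26)&(hsv[...,1]>90)&(hsv[...,2]>50)).astype(np.uint8)
    k=np.zeros_like(m); a,b,c,d=roi; k[a:b,c:d]=m[a:b,c:d]
    k=cv2.morphologyEx(k,cv2.MORPH_CLOSE,np.ones((5,5)))
    n,_,st,ce=cv2.connectedComponentsWithStats(k)
    o=[i for i in range(1,n) if st[i,4]>=6]
    return ce[o],(world(f,ce[o],z) if o else None)
E
python3 - <<'E'
from h import *
f=imaging.grab_frame('top')
ce,w=block(f); print(ce.round(1),w)
man=np.array([(349,245),(260,290),(424,394),(333,440)])
q=lambda a:(np.array(a,float)+.5)/4-.5+[190,130]
wm=world(f,q(man),.04); print('man',wm.round(4),wm.mean(0))
d=[wm[0]-wm[3]+0,wm[0]-wm[2],wm[1]-wm[3]]; print([(np.linalg.norm(v[:2]),np.degrees(np.arctan2(v[1],v[0]))) for v in d])
print('corners',world(f,q([(358,222),(235,282),(325,460),(447,403)]),.04).round(4))
print('fence top',world(f,q([(188,139),(511,142)]),.045).round(4))
print('fence bot',world(f,q([(192,148),(510,148)]),.0).round(4))
print('pin',world(f,q([(92,187)]),.058).round(4),world(f,q([(104,200)]),0).round(4),'jar',world(f,q([(666,234)]),.065).round(4))
print(R.from_euler('xyz',observe()['tool_rot']).as_matrix().round(3))
E
```

```text
[[276.6 191.1]
 [254.5 202.2]
 [295.6 228.2]
 [272.8 239.4]] [[ 0.60628386  0.01240552  0.04      ]
 [ 0.57275737  0.07692605  0.04      ]
 [ 0.49787502 -0.044699    0.04      ]
 [ 0.46454389  0.02184429  0.04      ]]
man [[ 0.607   0.0116  0.04  ]
 [ 0.5731  0.0765  0.04  ]
 [ 0.4982 -0.0447  0.04  ]
 [ 0.4638  0.0215  0.04  ]] [0.53553897 0.01620595 0.04      ]
[(np.float64(0.1435340602590538), np.float64(-3.9540356259878413)), (np.float64(0.12246097573548773), np.float64(27.352849393946293)), (np.float64(0.12233441095760961), np.float64(26.721251557032446))]
corners [[ 0.6241  0.0052  0.04  ]
 [ 0.5788  0.0949  0.04  ]
 [ 0.4491  0.0271  0.04  ]
 [ 0.4918 -0.0616  0.04  ]]
fence top [[ 0.6836  0.1311  0.045 ]
 [ 0.6842 -0.1067  0.045 ]]
fence bot [[ 0.6833  0.1322  0.    ]
 [ 0.6862 -0.1091  0.    ]]
pin [[0.6458 0.1995 0.058 ]] [[0.643  0.1984 0.    ]] jar [[ 0.6157 -0.2186  0.065 ]]
[[-0.969  0.246 -0.   ]
 [ 0.246  0.969 -0.001]
 [-0.    -0.001 -1.   ]]
```

Block centre is about (0.535, 0.016) with the long axis at 27°. The fence face is at x≈0.684, with y from −0.108 to 0.131.

Plan: put two spread fingertips on the block's left long side near the robot end, swing it about 63° counter-clockwise, then push it straight to the fence.

Request:
send_rows --plan "-0.028 -0.028 0 0 0 5 0.05; -0.056 -0.056 0 0 0 10 0.05; -0.084 -0.084 0 0 0 15 0.05; -0.112 -0.112 0 0 0 20 0.05; -0.14 -0.14 0 0 0 25 0.05; -0.168 -0.168 0 0 0 30 0.05; -0.196 -0.196 0 0 0 35 0.05; -0.224 -0.224 0 0 0 40 0.05; -0.252 -0.252 0 0 0 45 0.05; -0.28 -0.28 0 0 0 48.7 0.05"

```text
clock: 1.03
position: [0.3569, 0.2637, 0.2315]
tool_rot: [3.141, -0.0, 2.038]
force: [1.4, 1.5, -0.2]
grip_width: 0.0502
finger_force: 0.0
```

```bash
cat > go.py <<'E'
import sys
from h import *
s=observe(); r=R.from_euler('xyz',s['tool_rot'])
t=np.array(list(map(float,sys.argv[1:4]))); yaw=float(sys.argv[4])
print('clock',s['clock'],'pos',s['position'].round(4),'yaw',np.degrees(s['tool_rot'][2]).round(2),'F',s['force'].round(1),'w',s['grip_width'].round(4))
print('shift',r.inv().apply(t-s['position']).round(4),'turn',np.degrees((r.inv()*R.from_euler('xyz',[np.pi,0,np.radians(yaw)])).as_rotvec()).round(2))
E
python3 go.py 0.4696 0.0735 0.1 117
```

```text
Traceback (most recent call last):
  File "go.py", line 5, in <module>
    print('clock',s['clock'],'pos',s['position'].round(4),'yaw',np.degrees(s['tool_rot'][2]).round(2),'F',s['force'].round(1),'w',s['grip_width'].round(4))
                                                                                                                                  ^^^^^^^^^^^^^^^^^^^^^
AttributeError: 'float' object has no attribute 'round'
```

```bash
sed -i "s/,'w',s\['grip_width'\].round(4)//" go.py; python3 go.py 0.4696 0.0735 0.1 117
```

```text
clock 1.0333 pos [0.3569 0.2637 0.2315] yaw 116.78 F [ 1.4  1.5 -0.2]
shift [-0.2206  0.0149  0.1314] turn [ 0.02 -0.02 -0.22]
```

Request:
send_rows --plan "-0.03 0.002 0.01 0 0 0 0.05; -0.065 0.004 0.03 0 0 0 0.05; -0.1 0.006 0.05 0 0 0 0.05; -0.135 0.009 0.07 0 0 0 0.05; -0.17 0.012 0.09 0 0 0 0.05; -0.2 0.015 0.11 0 0 0 0.05; -0.22 0.015 0.13 0 0 0 0.05; -0.22 0.015 0.145 0 0 0 0.05; -0.22 0.015 0.145 0 0 0 0.05"

```text
clock: 1.78
position: [0.4687, 0.0748, 0.0839]
tool_rot: [-3.138, -0.0, 2.04]
force: [-0.3, 0.2, 0.1]
grip_width: 0.0501
finger_force: 0.0
```

```bash
python3 go.py 0.4696 0.0735 0.012 117; python3 - <<'E'
from h import *
f=imaging.grab_frame('scene'); cv2.imwrite('pics/s1.png',cv2.resize(f['color'][120:330,180:400],None,fx=2.7,fy=2.7)[...,::-1])
E
```

```text
clock 1.7833 pos [0.4687 0.0748 0.0839] yaw 116.91 F [-0.3  0.2  0.1]
shift [-0.0016  0.0005  0.0719] turn [-0.22 -0.02 -0.09]
```

View pics/s1.png

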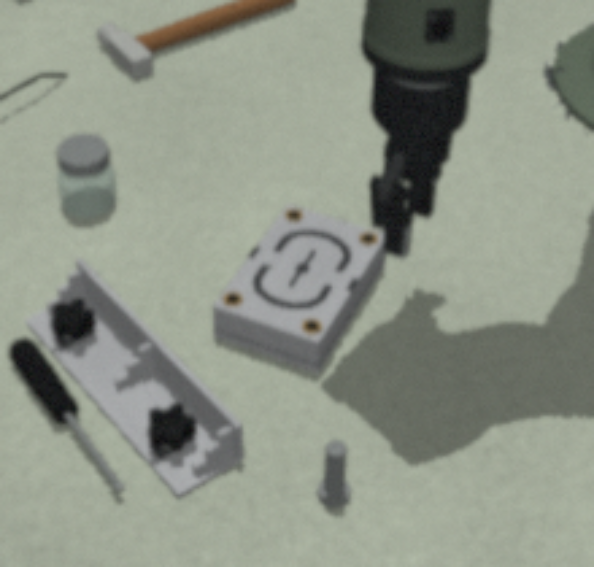

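The fingers hover beside the block's left long side near the robot end and are clear of it. I'll lower them and close in to near contact.

Request:
send_rows --plan "0 0 0.025 0 0 0 0.05; 0 0 0.05 0 0 0 0.05; 0 0 0.07 0 0 0 0.05; 0 0 0.071 0 0 0 0.05; -0.005 0 0.071 0 0 0 0.05; -0.01 0 0.071 0 0 0 0.05; -0.014 0 0.071 0 0 0 0.05; -0.018 0 0.071 0 0 0 0.05; -0.02 0 0.071 0 0 0 0.05; -0.02 0 0.071 0 0 0 0.05"

```text
clock: 2.67
position: [0.4793, 0.0579, 0.0159]
tool_rot: [3.141, 0.0, 2.042]
force: [0.1, 0.3, -0.3]
grip_width: 0.0506
finger_force: 0.0
```

```bash
python3 go.py 0.4786 0.0556 0.012 117
```

```text
clock 2.6667 pos [0.4793 0.0579 0.0159] yaw 117.0 F [ 0.1  0.3 -0.3]
shift [-0.0017 -0.0017  0.0039] turn [ 0.05  0.02 -0.  ]
```

Request:
send_rows --plan "-0.0044 -0.0031 0.003 0 0 -3 0.05; -0.0089 -0.0059 0.003 0 0 -6 0.05; -0.0136 -0.0085 0.003 0 0 -9 0.05; -0.0183 -0.0109 0.003 0 0 -12 0.05; -0.0233 -0.013 0.003 0 0 -15 0.05; -0.0283 -0.0148 0.003 0 0 -18 0.05; -0.0335 -0.0165 0.003 0 0 -21 0.05; -0.0386 -0.0177 0.003 0 0 -24 0.05; -0.0438 -0.0188 0.003 0 0 -27 0.05; -0.0492 -0.0195 0.003 0 0 -30 0.05"

```text
clock: 3.5
position: [0.4824, 0.0062, 0.0123]
tool_rot: [-3.14, -0.003, 2.569]
force: [-8.4, 4.5, 4.2]
grip_width: 0.05
finger_force: 4.6
```

```bash
python3 go.py 0.519 -0.043 0.012 180; python3 - <<'E'
from h import *
for n,roi in(('top',(150,270,190,380)),('scene',(170,280,230,350))):
    f=imaging.grab_frame(n); ce,w=block(f,roi=roi); print(n,ce.round(1).tolist(),w.round(4).tolist())
    if n=='top': cv2.imwrite('pics/t2.png',cv2.resize(f['color'][130:255,190:380],None,fx=4,fy=4,interpolation=cv2.INTER_CUBIC)[...,::-1])
E
```

```text
clock 3.5 pos [0.4824 0.0062 0.0123] yaw 147.22 F [-8.4  4.5  4.2]
shift [-0.0574 -0.0215  0.0001] turn [-2.000e-02 -1.600e-01 -3.278e+01]
top [[271.1, 187.7], [304.8, 211.5]] [[0.6161, 0.0286, 0.04], [0.5473, -0.071, 0.04]]
scene [[267.3, 236.8]] [[0.6164, 0.0293, 0.04]]
```

View pics/t2.png

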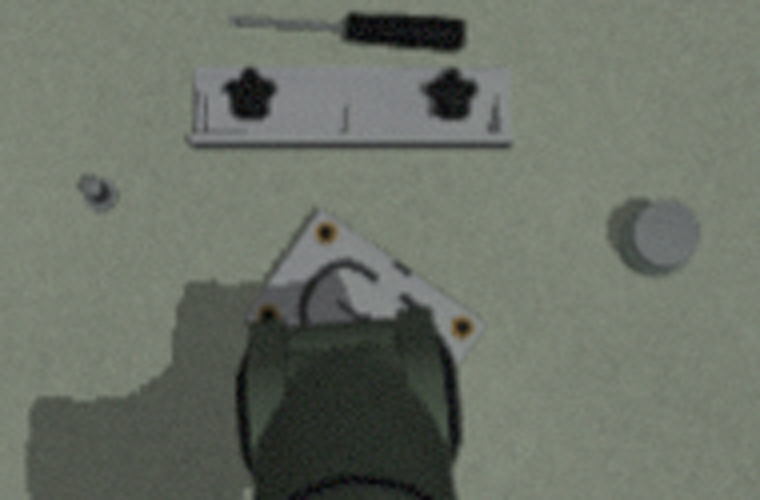

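The block is following as planned: its axis is now at 55°, with its upper left corner at (320,210) in the crop. I'll continue the same arc.

Request:
send_rows --plan "-0.0044 -0.0031 0 0 0 -3 0.05; -0.0089 -0.0059 0 0 0 -6 0.05; -0.0136 -0.0085 0 0 0 -9 0.05; -0.0183 -0.0109 0 0 0 -12 0.05; -0.0233 -0.013 0 0 0 -15 0.05; -0.0283 -0.0148 0 0 0 -18 0.05; -0.0335 -0.0165 0 0 0 -21 0.05; -0.0386 -0.0177 0 0 0 -24 0.05; -0.0438 -0.0188 0 0 0 -27 0.05; -0.0510 -0.0197 0 0 0 -31 0.05"

```text
clock: 4.43
position: [0.5138, -0.0385, 0.0122]
tool_rot: [-3.141, -0.004, 3.108]
force: [-12.2, 0.4, 8.4]
grip_width: 0.0503
finger_force: 5.6
```

Request:
send_rows --plan "0 0 0 0 0 -1.5 0.05; 0.01 0 0 0 0 -1.5 0.05; 0.02 0 0 0 0 -1.5 0.05; 0.02 0 0 0 0 -1.5 0.05"

```text
clock: 4.77
position: [0.4944, -0.0378, 0.0123]
tool_rot: [-3.141, -0.001, 3.133]
force: [0.4, -0.9, 0.1]
grip_width: 0.0499
finger_force: 0.0
```

```bash
python3 go.py 0.519 -0.01 0.012 180; python3 - <<'E'
from h import *
for n,roi in(('top',(150,270,190,380)),('scene',(170,280,220,350))):
    f=imaging.grab_frame(n); ce,w=block(f,roi=roi); print(n,ce.round(1).tolist(),w.round(4).tolist())
E
```

```text
clock 4.7667 pos [ 0.4944 -0.0378  0.0123] yaw 179.49 F [ 0.4 -0.9  0.1]
shift [-0.0244  0.028   0.0003] turn [-0.01 -0.08 -0.51]
top [[263.4, 188.0], [304.7, 189.3], [262.5, 213.3]] [[0.615, 0.0514, 0.04], [0.6126, -0.0701, 0.04], [0.5406, 0.0529, 0.04]]
scene [[244.0, 212.8], [273.0, 242.5]] [[0.6138, -0.0699, 0.04], [0.6166, 0.0516, 0.04]]
```

Block axis is now at 89°, centre about (0.577, −0.009). Next I'll centre the tool on its side, widen the fingers and push straight at the fence.

Request:
send_rows --plan "0 0.014 0 0 0 -0.5 0.07; 0 0.028 0.003 0 0 -0.5 0.07; -0.01 0.028 0.004 0 0 -0.5 0.07; -0.018 0.028 0.004 0 0 -0.5 0.07; -0.026 0.028 0.004 0 0 -0.5 0.07; -0.034 0.028 0.004 0 0 -0.5 0.07; -0.042 0.028 0.004 0 0 -0.5 0.07; -0.05 0.028 0.004 0 0 -0.5 0.07; -0.058 0.028 0.004 0 0 -0.5 0.07; -0.066 0.028 0.004 0 0 -0.5 0.07"

```text
clock: 5.7
position: [0.5603, -0.0112, 0.008]
tool_rot: [-3.141, -0.005, 3.141]
force: [-17.0, 0.8, 11.7]
grip_width: 0.0702
finger_force: 8.5
```

```bash
python3 go.py 0.571 -0.01 0.012 180; python3 - <<'E'
from h import *
for n,roi in(('top',(150,270,190,380)),('scene',(170,280,210,350))):
    f=imaging.grab_frame(n); ce,w=block(f,roi=roi); print(n,ce.round(1).tolist(),w.round(4).tolist())
E
```

```text
clock 5.7 pos [ 0.5603 -0.0112  0.008 ] yaw 179.98 F [-17.    0.8  11.7]
shift [-0.0107  0.0012 -0.004 ] turn [-0.06 -0.3  -0.02]
top [[263.5, 173.5], [304.8, 174.1]] [[0.658, 0.0517, 0.04], [0.6578, -0.0702, 0.04]]
scene [[227.2, 220.7], [283.1, 236.6], [256.3, 250.9]] [[0.6607, -0.0709, 0.04], [0.5873, 0.0504, 0.04], [0.6611, 0.0501, 0.04]]
```

Request:
send_rows --plan "-0.002 0 0 0 0 0 0.07; -0.004 0 0 0 0 0 0.07; -0.006 0 0 0 0 0 0.07; -0.008 0 0 0 0 0 0.07; -0.0095 0 0 0 0 0 0.07; -0.0095 0 0 0 0 0 0.07"

```text
clock: 6.3
position: [0.5701, -0.0111, 0.008]
tool_rot: [-3.141, -0.004, 3.141]
force: [-11.9, -0.5, 6.8]
grip_width: 0.0702
finger_force: 6.3
```

Request:
send_rows --plan "-0.001 0 0 0 0 0 0.07; -0.002 0 0 0 0 0 0.07; -0.002 0 0 0 0 0 0.07"

```text
clock: 6.55
position: [0.5719, -0.0111, 0.008]
tool_rot: [-3.141, -0.004, 3.141]
force: [-14.5, 1.1, 8.5]
grip_width: 0.0704
finger_force: 7.1
```

Not yet against the fence, as the force is still only sliding friction.

Request:
send_rows --plan "-0.001 0 0 0 0 0 0.07; -0.002 0 0 0 0 0 0.07; -0.002 0 0 0 0 0 0.07"

```text
clock: 6.8
position: [0.5723, -0.0112, 0.0079]
tool_rot: [-3.14, -0.007, 3.141]
force: [-23.9, 1.1, 16.1]
grip_width: 0.0702
finger_force: 12.1
```

Request:
send_rows --plan "-0.001 0 0 0 0 0 0.07; -0.002 0 0 0 0 0 0.07; -0.002 0 0 0 0 0 0.07"

```text
clock: 7.05
position: [0.5724, -0.0112, 0.0076]
tool_rot: [-3.14, -0.011, -3.141]
force: [-35.9, 1.0, 24.6]
grip_width: 0.0704
finger_force: 17.8
```

The block has stopped at the fence and the force is rising. I'll back off and check.

Request:
send_rows --plan "0.004 0 0 0 0 0 0.07; 0.01 0 0 0 0 0 0.07; 0.03 0 0 0 0 0 0.07; 0.06 0 0 0 0 0 0.07; 0.08 0 -0.03 0 0 0 0.07; 0.09 0 -0.06 0 0 0 0.07; 0.1 0 -0.09 0 0 0 0.07; 0.1 0 -0.1 0 0 0 0.07"

```text
clock: 7.72
position: [0.4777, -0.0108, 0.1118]
tool_rot: [-3.141, 0.004, -3.142]
force: [1.5, 0.1, 1.5]
grip_width: 0.0701
finger_force: 0.0
```

```bash
python3 - <<'E'
from h import *
for n,roi in(('top',(150,270,190,380)),('scene',(170,290,200,350))):
    f=imaging.grab_frame(n); ce,w=block(f,roi=roi); print(n,ce.round(1).tolist(),w.round(4).tolist())
    c=f['color'][130:255,190:380] if n=='top' else f['color'][190:320,180:330]
    cv2.imwrite(f'pics/{n}3.png',cv2.resize(c,None,fx=4,fy=4,interpolation=cv2.INTER_CUBIC)[...,::-1])
print(observe()['force'])
E
```

```text
top [[263.7, 169.5], [305.1, 169.9], [263.4, 194.6], [304.6, 195.0]] [[0.6699, 0.0512, 0.04], [0.6701, -0.0709, 0.04], [0.5956, 0.051, 0.04], [0.5958, -0.0701, 0.04]]
scene [[280.0, 238.5], [252.8, 253.3]] [[0.5965, 0.0509, 0.04], [0.6714, 0.0517, 0.04]]
[ 1.0417731  -0.24726162 -0.83505503]
```

View pics/top3.png

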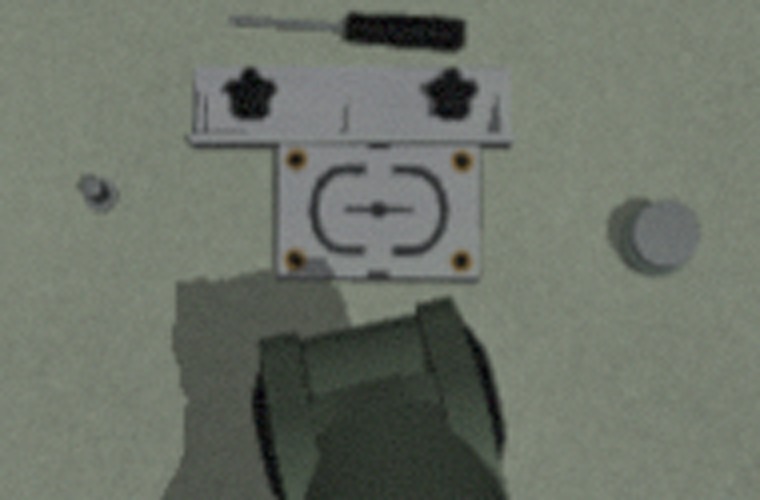

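View pics/scene3.png

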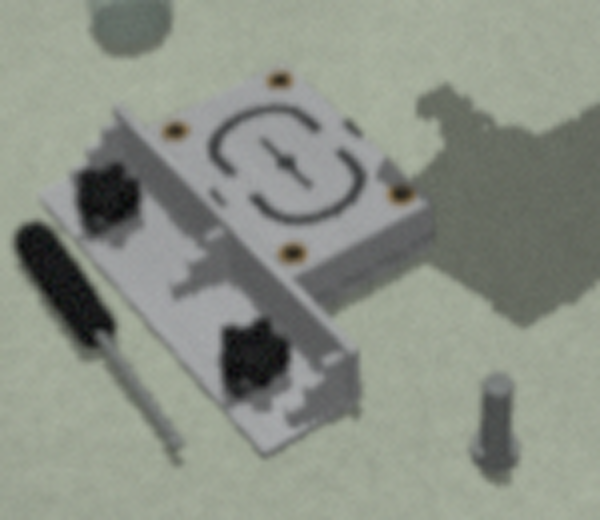

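The top crop shows the block's far side flat along the fence face (row ~145). It spans columns 275–480, inside the fence's 188–511. The scene crop shows no gap, and nothing else appears to have moved.

```bash
python3 -c "
from workcell import bot
print(bot.job_done())"
```

```text
the job is handed in; nothing more can be done
None
```

The mould block's long side lies flat against the fence, about 24 mm inside its nearer end; it was only pushed, nothing else on the table was touched, and the job was handed in at about 8 s.

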